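Slide the die home in the dough press

TASK

Take the large round steel die off the wooden board, lay it flat on the open end of the dough press's bed, and slide it gently along between the guides, without lifting it off the bed again or carrying it over the press, until it drops into the shallow round pocket and lies flat there. The bed is clamped at a different place each time, so find the pocket by feel: stop pushing as soon as the die drops (while it slides and seats, never force it against the press with more than 25 N), then let go. Leave everything else where it stands.

Things in the scene. Friction and masses are not known exactly. Their poses are not given: they have to be found in the camera images.
- die: the large round steel die, 0.25 to 0.39 kg: a flat disc 76 mm in diameter, 10 mm thick, lower rim chamfered 1.5 mm; an upright round grip knob 18 mm in diameter rises from the middle of its top face, from 10 to 38 mm above the underside. Origin: centre of the underside; z up along the knob. Starts lying on the wooden board, in any of its three places
- press: bench dough press, fixed: grey frame 150 mm wide (its x), 500 mm long (its y, -310 to +190 mm), 30 mm high; origin on the table under the bed's centre line, z up. On it a flat aluminium bed 120 mm wide, 320 mm long, top face at z = 42 mm, clamped somewhere along y. The column (56 mm thick) and the head, swung aside, stand at y = -245 mm and beyond, 280 mm high, all clear of the slide
- open_end (a point): point on the bed's top face at the middle of its open end (press x = 0, y = +85, z = 42 mm), where the die is to be laid down flat; no guides here, and the bed reaches at least 45 mm further to +y. From here slide towards the press's -y. Bed and guides are polished: under its own weight the die slides with 0.5 to 2 N; more than 25 N between die and press is forcing it
- guide_mid (a point): point midway between the two straight steel guides, level with their tops (press x = 0, y = -60, z = 48 mm). They run along both sides of the bed from press y = -155 to +35 mm, inner faces at x = -39 and +39 mm, so 1 mm play each side of the die; from y = +35 to about +75 mm they flare outwards at 30 degrees as a funnel that centres the die
- search_mid (a point): point on the bed's top plane in the middle of the stretch where the pocket may be (press x = 0, y = -60, z = 42 mm). The round pocket, 79 mm in diameter, 4 mm deep, mouth chamfered 1 mm, floor dark, has its centre on x = 0 within 30 mm of this point along y, different each time and not measured. On the bed the die's underside is at press z = 42 mm, in the pocket at 38 mm
- board: wooden board the dies lie on, fixed, 320 mm (its x) by 110 mm (its y), 18 mm thick; origin at the centre of the underside; die places on its centre line at x = -100, 0 and +100 mm
- small_die: small round steel die on the board, 52 mm in diameter, same thickness and knob, origin at the centre of the underside; leave alone
- square_die: square steel die on the board, 58 mm wide, same thickness and knob, origin at the centre of the underside; leave alone
- flask: blue drinking flask 68 mm in diameter, 170 mm tall, origin at its underside; leave alone
- bowl: steel bowl 110 mm in diameter, 50 mm high, origin at its underside; leave alone
- tin: empty dark loaf tin 100 by 200 by 90 mm, origin at its underside; leave alone
- cup: black baking cup 64 mm in diameter, 50 mm high, origin at its underside; leave alone
- brush: pastry brush lying on the table; leave alone
Things that resemble listed ones, but are neither listed nor needed, are in the scene too. What is shaped like the die but blue, red or turquoise is not meant.

How it is judged:
By the outcome, as a careful person would: the job done as asked, in the order asked, and still so for the second after the job is handed in, with the robot touching nothing.
It also fails if it takes over 61 s, if anything falls off the work surface, if the arm or the gripper's body presses on something with over 40 N, if the wrist force passes 120 N, or if a joint passes its speed limit or range.

ROBOT

A 6-joint arm with a two-finger parallel gripper is mounted at the origin on the work surface. World frame = base frame: x ahead of the robot, y to its left, z up, the work surface at z = 0. Lengths are in mm, angles in rad, forces in N, time in s.
With the tool pointing down it reaches from about 325 to 900 mm from the base axis. Payload 6.1 kg.
Tool frame: the origin (TCP) lies between the finger pads; the fingertips stand 22 mm ahead of it and the grasp point (between the pads) lies 3 mm ahead of it (tcp_to_tips is the distance from the TCP to the fingertips, in mm); z points along the fingers, y is the direction in which the jaws open and shut (so a half turn about z gives the same grasp; the last joint's range is limited). The gripper opens to 87 mm and grips with 3 to 60 N. Pads are 19 mm wide; open, the fingers measure 117 mm over their backs; the gripper's body (75 mm by 190 mm) begins 51 mm behind the grasp point.
Start: joints at [-1.255, 0.22, 1.526, -0, 1.395, -0.126], TCP at [267.222, -564.985, 244.538] pointing down, gripper open.
Joint ranges: [-2.98, 2.98], [-0.91, 2.08], [0.09, 2.57], [-1.24, 4.39], [0.2, 2.65], [-2.68, 2.68]. Speed limits (rad/s): [2.57, 2.57, 3.01, 3.14, 3.14, 3.14].

INTERFACE

Orientations are given as a 3x3 rotation matrix whose columns are the frame's x, y, z axes.
In Python, from bench import * gives the robot as it stands.
- The arm moves only by the tool carry_out, never from a script. Its arguments are lists of equal length, an entry for each row: "turn": the turn, a rotation vector about the world's x, y, z scaled (see below), a list of three; "xyz": the shift along the world's x, y, z scaled (see below), a list of three; "hand": the gripper's target within -1 to 1 (fully open at 1, half-way at 0, shut at -1). A call has 1 to 5 rows; each row is the pose to reach, as a shift and turn from the pose commanded when the call began; what a row does not reach only later rows make up. The controller multiplies each number of a shift by 150 mm and each number of a turn by 90 degrees. A row lasts 1/12 s, in which the tool goes at most 41.7 mm and 7.16 degrees, less where a joint would pass 70% of its speed; a pose out of reach is approached as far as the arm can. A call with a number of a shift or a turn outside -1 to 1 is refused whole. A call with a gripper value outside its range is refused whole. The fingers move at their own pace and stop on an object; the grip force is fixed at half the most. Time passes only in rows, so rows that repeat a pose let the fingers close. It gives the time, the measured TCP pose, the force and the opening at its end, in the units of the state.
- state(): the state, without advancing time (a new reading comes with each control period).
- capture(name): name is "scene" or "top" or "wrist"; returns the picture (420x560x3 uint8, blue, green, red); there is no depth.
- camera_params(name): a dict with "fx", "fy", "cx", "cy" (pixels), "R" (3x3) and "t" (3): a world point X has camera coordinates R X + t; the wrist camera has in their place "hand_eye" (4x4, takes a point from camera to tool coordinates, whose origin is the TCP and whose axes are the flange's). Camera axes: x right, y down, z forward; pixel columns grow to the right and rows downward; lengths in mm; the calibration is good to about 2 mm. A picture is of the moment at which its call begins: read the wrist's pose just before it. camera_params takes no time and is no camera call.
- job_done(): hands the job in, once; it reports no verdict.
The state is a dict: "time": time; "qpos": joint angles; "joint_velocities": joint speeds; "joint_torque": joint torques, N m; "tcp_pos": TCP position; "tool_rot": TCP orientation; "ft_force": force on the tool from outside, world axes, zero at the start; "ft_torque": the same for the moment, N m; "grip_width": finger opening in mm.
Only numpy, scipy, OpenCV 4.12 (cv2) and the standard library are available. Lean on these libraries where they do the work, as an engineer would, in place of code of your own. Each camera call takes 0.05 s, during which the arm holds its last target.

## Working session

There is one attempt and no reset: what is moved stays moved. The work goes in short steps, Python scripts to look and compute and a tool call to move; the robot and the scene stay as the last step left them, time stands still between calls to the robot, and variables do not carry over. Pictures are saved under pics/ and viewed, and the job is handed in when it is done.

Besides the shell and the picture viewer there is one more tool, called after "Call:" as name(argument=value, ...) on one line, values as JSON. carry_out: Moves the arm, as the interface text tells. Its arguments: {"type":"object","properties":{"turn":{"type":"array"},"xyz":{"type":"array"},"hand":{"type":"array"}},"required":["turn","xyz","hand"]}

```bash
ls; mkdir -p pics; python3 - <<'E'
from bench import *
import cv2
print({k:v for k,v in state().items() if k in('time','tcp_pos','tool_rot','ft_force','grip_width')})
for n in('scene','top','wrist'):
    im=capture(n); cv2.imwrite(f'pics/{n}0.png',im); print(n,camera_params(n))
E
```

```text
pics
{'time': 0.0, 'tcp_pos': array([ 267.03876501, -564.45948143,  243.44606309]), 'tool_rot': array([[ 9.03992678e-01,  4.27547513e-01, -6.01611237e-04],
       [ 4.27547874e-01, -9.03990893e-01,  1.81137252e-03],
       [ 2.30596737e-04, -1.89468510e-03, -9.99998178e-01]]), 'ft_force': array([-0.08085191,  0.01643688,  1.40908265]), 'grip_width': 87.20705286241902}
scene {'fx': 523.9790269537032, 'fy': 523.9790269537032, 'cx': 283.00922648023453, 'cy': 201.45701149720537, 'R': array([[ 0.86233267,  0.5062348 ,  0.01042595],
       [ 0.34926614, -0.57978817, -0.73611061],
       [-0.36659996,  0.63841366, -0.67678096]]), 't': array([-510.36706469, -120.46965601, 1716.44026425])}
top {'fx': 423.11904229539965, 'fy': 423.11904229539965, 'cx': 269.6052302654783, 'cy': 213.16762626224937, 'R': array([[ 0.01482696, -0.99981298, -0.01241663],
       [-0.99012143, -0.01294938, -0.13961331],
       [ 0.13942641,  0.01436402, -0.99012825]]), 't': array([  55.22560207,  573.98305829, 1125.85353555])}
wrist {'fx': 296.09154925617247, 'fy': 296.09154925617247, 'cx': 277.81780621390425, 'cy': 211.12545539960155, 'hand_eye': array([[-5.04621202e-04, -9.65447659e-01, -2.60596552e-01,
         7.10048292e+01],
       [ 9.99999790e-01, -5.93285590e-04,  2.61573256e-04,
         2.70865315e-01],
       [-4.07143467e-04, -2.60596365e-01,  9.65447756e-01,
        -1.40416391e+02],
       [ 0.00000000e+00,  0.00000000e+00,  0.00000000e+00,
         1.00000000e+00]])}
```

View pics/scene0.png

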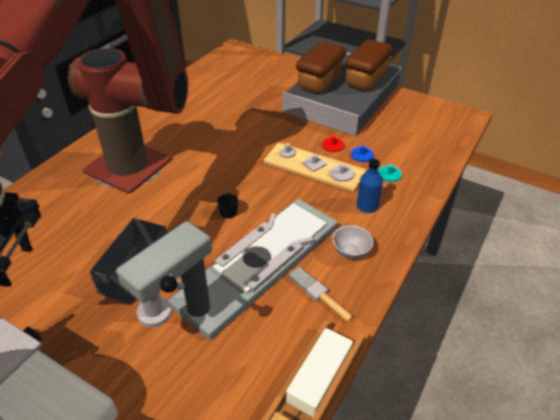

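View pics/top0.png

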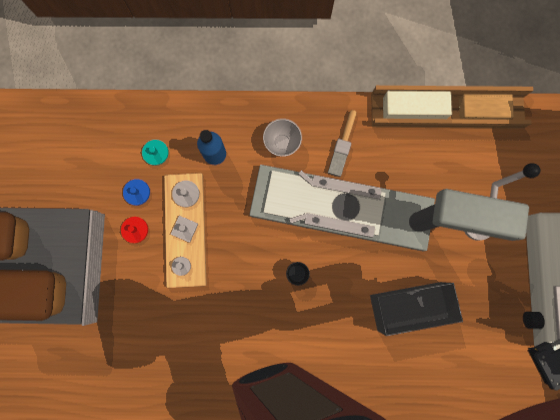

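View pics/wrist0.png

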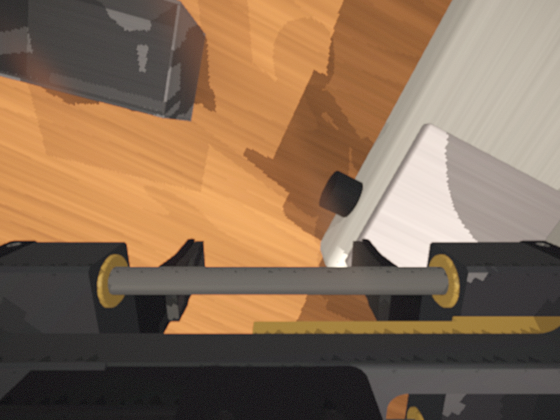

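In the top picture, the grey dies on the board are at (185,193), round and the largest; (183,229), square; and (180,266), round and small. The red, blue and turquoise lookalikes lie off the board. The press runs from (255,205) to (435,225), with the pocket's dark floor near (346,207). I'll confirm the dies in a crop and measure.

```bash
cat > h.py <<'E'
import numpy as np, cv2
from bench import *
def ray(cam,u,v,z):
    c=camera_params(cam); R=np.array(c['R']);t=np.array(c['t'])
    d=R.T@np.array([(u-c['cx'])/c['fx'],(v-c['cy'])/c['fy'],1]); o=-R.T@t
    return o+d*(z-o[2])/d[2]
def proj(cam,X):
    c=camera_params(cam); p=np.array(c['R'])@np.array(X)+np.array(c['t'])
    return p[0]/p[2]*c['fx']+c['cx'],p[1]/p[2]*c['fy']+c['cy']
E
python3 - <<'E'
from h import *
t=cv2.imread('pics/top0.png'); s=cv2.imread('pics/scene0.png')
a=cv2.resize(t[165:295,155:215],None,fx=4.5,fy=4.5,interpolation=cv2.INTER_CUBIC)
cv2.imwrite('pics/boardcrop.png',a)
b=cv2.resize(t[155:260,240:445],None,fx=3.9,fy=3.9,interpolation=cv2.INTER_CUBIC)
cv2.imwrite('pics/presscrop.png',b)
c=cv2.resize(s[185:340,165:345],None,fx=3.8,fy=3.8,interpolation=cv2.INTER_CUBIC)
cv2.imwrite('pics/presscene.png',c)
for n,u,v,z in [('large',185,193,28),('sq',183,229,28),('small',180,266,28),('pocket',346,207,38)]:
    print(n,ray('top',u,v,z).round(1))
E
```

```text
large [629.1 302.2  28. ]
sq [527.3 303.5  28. ]
small [425.2 307.3  28. ]
pocket [ 593.5 -147.5   38. ]
```

View pics/boardcrop.png

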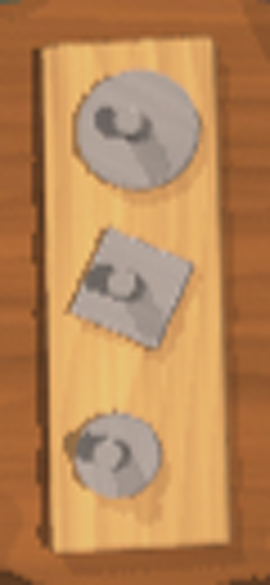

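View pics/presscrop.png

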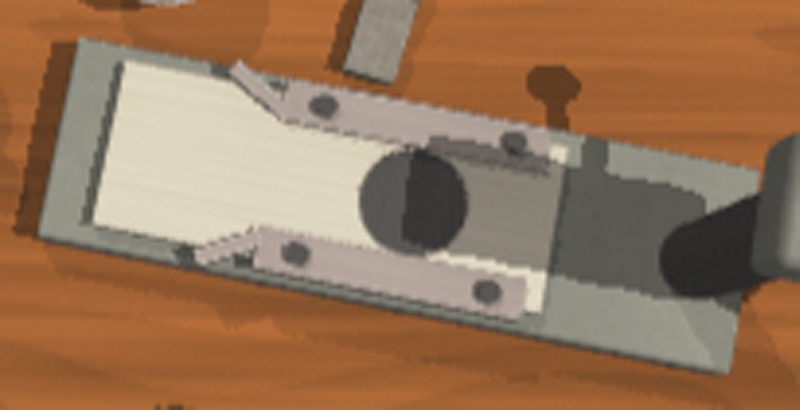

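View pics/presscene.png

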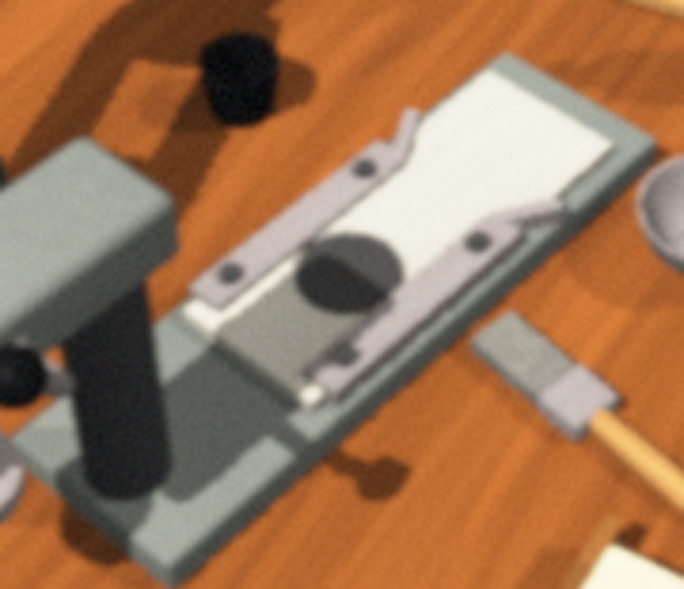

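The crop confirms it: the top one at (185,193) is the large, grey round die, on the board's far place. Next: die centre, and press pose from its edges.

```bash
python3 - <<'E'
from h import *
t=cv2.imread('pics/top0.png'); hsv=cv2.cvtColor(t,cv2.COLOR_BGR2HSV)
roi=np.zeros(t.shape[:2],np.uint8); roi[172:211,166:206]=1
m=((hsv[...,1]<75)&(roi>0)).astype(np.uint8)
m=cv2.morphologyEx(m,cv2.MORPH_OPEN,np.ones((3,3)))
cs,_=cv2.findContours(m,cv2.RETR_EXTERNAL,cv2.CHAIN_APPROX_NONE)
c=max(cs,key=cv2.contourArea); c=cv2.convexHull(c); print(cv2.contourArea(c),cv2.fitEllipse(c))
P=np.array([ray('top',*p,28)[:2] for p in c[:,0]],np.float32); print('circle',cv2.minEnclosingCircle(P),'mean ell',ray('top',*cv2.fitEllipse(c)[0],28))
# press frame corners top face z=30
C=lambda x,y:(x/3.9+240-.4,y/3.9+155-.4)
for n,p,z in [('f1',(80,38),30),('f2',(40,236),30),('f3',(758,170),30),('f4',(728,372),30),('b1',(122,62),42),('b2',(92,225),42),('b3',(568,150),42),('b4',(545,318),42),
 ('gU1',(285,122),48),('gU2',(548,172),48),('gL1',(258,228),48),('gL2',(525,283),48),('pk',(413,200),42)]:
    print(n,ray('top',*C(*p),z).round(1))
S=lambda x,y:(x/3.8+165-.4,y/3.8+185-.4)
for n,p,z in [('sf1',(508,54),30),('sf2',(654,140),30),('sf3',(175,580),30),('sb1',(490,70),42),('sb2',(612,145),42),('spk',(350,272),42)]:
    print(n,ray('scene',*S(*p),z).round(1))
E
```

```text
534.0 ((185.20370483398438, 193.4044647216797), (25.921236038208008, 26.96197509765625), 79.07740020751953)
circle ((628.1289672851562, 301.8493347167969), 38.10853958129883) mean ell [627.95494882 301.62303361  28.        ]
f1 [713.8  92.3  30. ]
f2 [568.5 118.2  30. ]
f3 [ 622.7 -393.3   30. ]
f4 [ 478.5 -366.7   30. ]
b1 [693.4  61.4  42. ]
b2 [575.2  80.9  42. ]
b3 [ 633.2 -255.4   42. ]
b4 [ 513.7 -236.6   42. ]
gU1 [649.7 -54.7  48. ]
gU2 [ 616.2 -239.4   48. ]
gL1 [573.7 -35.8  48. ]
gL2 [ 537.4 -221.8   48. ]
pk [ 596.  -145.5   42. ]
sf1 [576.6 115.1  30. ]
sf2 [716.8  88.   30. ]
sf3 [ 634.7 -402.7   30. ]
sb1 [579.8  80.3  42. ]
sb2 [697.1  55.9  42. ]
spk [ 598.3 -148.2   42. ]
```

```bash
python3 - <<'E'
from h import *
for n,p,z in [('flaskbase',(214,157),0),('flaskmid',(211,148),85),('flasktop',(206,136),170)]: print(n,ray('top',*p,z).round())
for p in [(440,190),(527,205),(523,238),(433,228)]: print('head',ray('top',*p,280).round())
for p in [(480,190),(478,235),(532,170)]: print('?',ray('top',*p,250).round(), ray('top',*p,50).round())
for p in [(530,215),(527,300),(532,320),(535,350)]: print('grey',ray('top',*p,50).round())
# wrist-pose independent press summary
A=np.array([np.sin(.187),np.cos(.187)]);print(np.array([606,-80])+85*A,np.array([606,-80])-60*A)
E
```

```text
flaskbase [742. 228.   0.]
flaskmid [743. 224.  85.]
flasktop [749. 224. 170.]
head [ 596. -313.  280.]
head [ 565. -500.  280.]
head [ 493. -486.  280.]
head [ 512. -294.  280.]
? [ 603. -415.  250.] [ 643. -512.   50.]
? [ 501. -405.  250.] [ 520. -500.   50.]
? [ 651. -535.  250.] [ 701. -657.   50.]
grey [ 576. -643.   50.]
grey [ 349. -619.   50.]
grey [ 298. -629.   50.]
grey [ 222. -631.   50.]
[621.80252313   3.51814331] [ 594.84527779 -138.95398352]
```

Call:
carry_out(turn=[[0,0,0.39],[0,0,0.39],[0,0,0.39],[0,0,0.39],[0,0,0.39]], xyz=[[0.45,1.0,0],[0.45,1.0,0],[0.45,1.0,0],[0.45,1.0,0],[0.45,1.0,0]], hand=[1,1,1,1,1])

```text
time: 0.57
tcp_pos: [337.0, -409.1, 243.9]
tool_rot: [[0.485, 0.875, 0.001], [0.875, -0.485, 0.004], [0.004, -0.001, -1.0]]
ft_force: [0.0, -0.9, 0.6]
grip_width: 86.7
```

Call:
carry_out(turn=[[0,0,0.39],[0,0,0.39],[0,0,0.39],[0,0,0.39],[0,0,0.39]], xyz=[[0.45,1.0,0],[0.45,1.0,0],[0.45,1.0,0],[0.45,1.0,0],[0.45,1.0,0]], hand=[1,1,1,1,1])

```text
time: 0.98
tcp_pos: [404.2, -259.1, 244.3]
tool_rot: [[-0.107, 0.994, 0.001], [0.994, 0.107, 0.003], [0.003, 0.001, -1.0]]
ft_force: [-0.4, -0.5, -0.4]
grip_width: 87.0
```

Call:
carry_out(turn=[[0,0,0.39],[0,0,0.39],[0,0,0.39],[0,0,0.39],[0,0,0.39]], xyz=[[0.6,0.9,0.3],[0.6,0.9,0.3],[0.6,0.9,0.3],[0.6,0.9,0.3],[0.6,0.9,0.3]], hand=[1,1,1,1,1])

```text
time: 1.4
tcp_pos: [495.6, -124.8, 292.0]
tool_rot: [[-0.66, 0.751, 0.005], [0.752, 0.66, 0.001], [-0.002, 0.005, -1.0]]
ft_force: [-0.7, -0.0, 0.8]
grip_width: 87.2
```

Call:
carry_out(turn=[[0,0,0.39],[0,0,0.39],[0,0,0.39],[0,0,0.39],[0,0,0.39]], xyz=[[0.8,0.4,0.3],[0.8,0.4,0.3],[0.8,0.4,0.3],[0.8,0.4,0.3],[0.8,0.4,0.3]], hand=[1,1,1,1,1])

```text
time: 1.82
tcp_pos: [615.2, -67.9, 335.4]
tool_rot: [[-0.971, 0.238, 0.002], [0.238, 0.971, 0.0], [-0.002, 0.001, -1.0]]
ft_force: [-0.5, 0.5, -0.2]
grip_width: 87.5
```

```bash
cat >> h.py <<'E'
def wray(s,u,v,z):
    c=camera_params('wrist'); H=np.array(c['hand_eye']); R=np.array(s['tool_rot']);p=np.array(s['tcp_pos'])
    d=R@H[:3,:3]@np.array([(u-c['cx'])/c['fx'],(v-c['cy'])/c['fy'],1]); o=p+R@H[:3,3]
    return o+d*(z-o[2])/d[2]
E
python3 - <<'E'
from h import *
import pickle
s=state(); im=capture('wrist'); cv2.imwrite('pics/w1.png',im); pickle.dump(s,open('w1.pkl','wb'))
print(s['qpos'],s['joint_velocities'].round(3) if hasattr(s['joint_velocities'],'round') else '')
E
```

```text
[-2.37697008e-01  1.61931218e-01  1.42510057e+00  9.49855494e-04
  1.55231320e+00 -1.56834924e+00] [-0.034 -0.034  0.073 -0.023  0.002 -1.351]
```

View pics/w1.png

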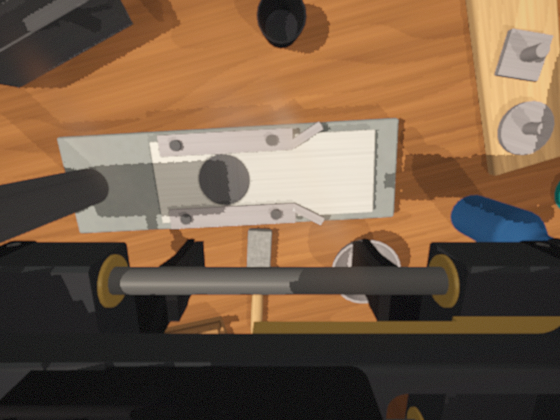

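Wrist view: the press bed spans (150..378, 130..222), the pocket is around (224,179), and the large die's knob is around (530,128).

```bash
python3 - <<'E'
from h import *
s=state(); im=capture('wrist'); import pickle; pickle.dump(s,open('w2.pkl','wb')); cv2.imwrite('pics/w2.png',im)
print(s['joint_velocities'].round(3),s['tool_rot'][:,0],s['time'])
cv2.imwrite('pics/w2c.png',cv2.resize(im[105:245,140:400],None,fx=3,fy=3,interpolation=cv2.INTER_CUBIC))
E
```

```text
[-0.027 -0.027  0.056 -0.008  0.004  0.272] [-9.72589549e-01  2.32528407e-01 -3.31315196e-04] 1.8667
```

View pics/w2c.png

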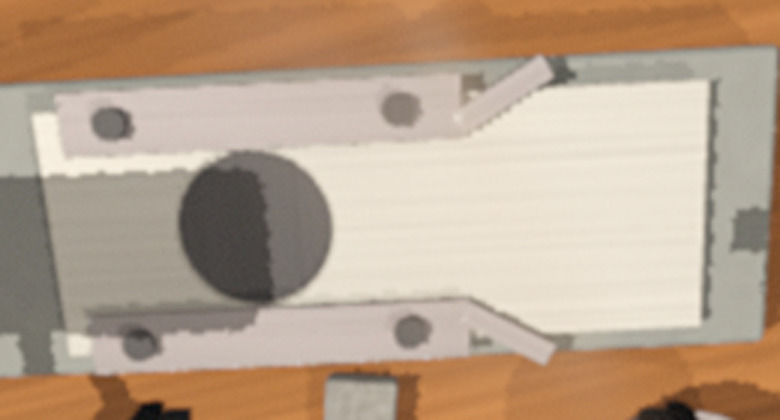

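```bash
python3 - <<'E'
from h import *
import pickle; s=pickle.load(open('w2.pkl','rb'))
C=lambda x,y:(x/3+140-.33,y/3+105-.33)
for n,p,z in [('near L',(70,157),48),('near R',(460,137),48),('far L',(90,312),48),('far R',(470,300),48),('bedNR',(712,81),42),('bedFR',(700,326),42),('bedNL',(33,113),42),('frNR',(777,46),30),('frFR',(764,340),30),('funnelN',(548,57),48),('funnelF',(552,350),48)]:
    print(n,wray(s,*C(*p),z).round(1))
im=cv2.imread('pics/w2.png'); 
g=cv2.cvtColor(im,cv2.COLOR_BGR2GRAY)
# pocket edge: right side ellipse points hand-read
P=np.array([C(*p) for p in [(180,225),(255,151),(331,226),(255,302),(203,173),(308,173),(308,280),(203,280)]],np.float32)
W=np.array([wray(s,*p,42)[:2] for p in P],np.float32); print('pocket',cv2.minEnclosingCircle(W),W.mean(0))
# large die in wrist
print('die knob top',wray(s,533,127,56).round(1))
E
```

```text
near L [ 541.1 -219.8   48. ]
near R [575.2 -37.8  48. ]
far L [ 615.6 -235.3   48. ]
far R [653.6 -50.4  48. ]
bedNR [578.   83.4  42. ]
bedFR [695.4  59.8  42. ]
bedNL [ 517.4 -232.4   42. ]
frNR [570.1 119.9  30. ]
frFR [714.9  94.3  30. ]
funnelN [549.3   9.6  48. ]
funnelF [688.4 -16.   48. ]
pocket ((594.59716796875, -145.24884033203125), 37.82752990722656) [ 594.5584  -144.87506]
die knob top [620.3 286.4  56. ]
```

Call:
carry_out(turn=[[0,0,0.03],[0,0,0.03],[0,0,0.03],[0,0,0.03],[0,0,0.03]], xyz=[[-0.1,1.0,0],[-0.1,1.0,0],[-0.1,1.0,0],[-0.1,1.0,0],[-0.1,1.0,0]], hand=[1,1,1,1,1])

```text
time: 2.33
tcp_pos: [595.7, 84.5, 334.3]
tool_rot: [[-0.98, 0.201, -0.001], [0.201, 0.98, 0.002], [0.001, 0.002, -1.0]]
ft_force: [-0.5, 0.5, -0.3]
grip_width: 86.9
```

Call:
carry_out(turn=[[0,0,0],[0,0,0],[0,0,0],[0,0,0],[0,0,0]], xyz=[[0.18,1.0,-0.5],[0.18,1.0,-0.5],[0.18,1.0,-0.5],[0.18,1.0,-0.5],[0.18,1.0,-0.5]], hand=[1,1,1,1,1])

```text
time: 2.75
tcp_pos: [621.8, 234.1, 253.8]
tool_rot: [[-0.98, 0.201, -0.007], [0.201, 0.98, 0.001], [0.007, -0.001, -1.0]]
ft_force: [-1.1, -0.7, -0.9]
grip_width: 87.0
```

Call:
carry_out(turn=[[0,0,0],[0,0,0],[0,0,0],[0,0,0]], xyz=[[0,0.46,-0.6],[0,0.46,-0.6],[0,0.46,-0.6],[0,0.46,-0.6]], hand=[1,1,1,1])

```text
time: 3.08
tcp_pos: [619.8, 299.7, 161.6]
tool_rot: [[-0.979, 0.202, -0.011], [0.202, 0.979, -0.003], [0.01, -0.005, -1.0]]
ft_force: [-1.1, -0.6, -1.2]
grip_width: 87.0
```

```bash
python3 - <<'E'
from h import *
s=state(); im=capture('wrist'); import pickle; pickle.dump(s,open('w3.pkl','wb')); cv2.imwrite('pics/w3.png',im)
print(s['joint_velocities'].round(3),s['tcp_pos'],s['tool_rot'][:,0],s['time'],s['qpos'])
E
```

```text
[-0.04  -0.053 -0.028 -0.03   0.066 -0.047] [619.79321045 299.71779924 161.59472962] [-0.97928546  0.20221913  0.01036375] 3.0833 [ 3.35536560e-01  4.40484719e-01  1.40924915e+00  1.03707758e-03
  1.30333767e+00 -1.03193125e+00]
```

View pics/w3.png

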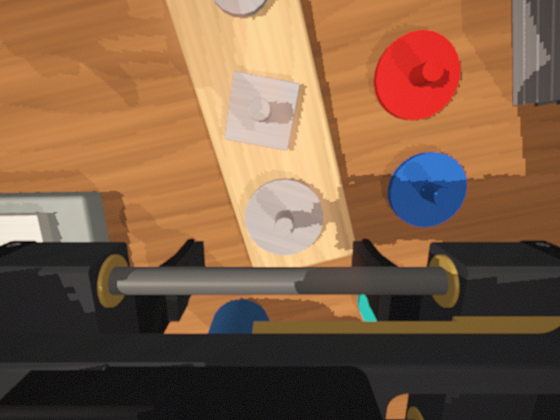

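The large die shows at (285,216) with its knob top at about (284,224), just clear of the gripper rod.

```bash
python3 - <<'E'
from h import *
import pickle; s=pickle.load(open('w3.pkl','rb'))
im=cv2.imread('pics/w3.png'); hsv=cv2.cvtColor(im,cv2.COLOR_BGR2HSV)
m=np.zeros(im.shape[:2],np.uint8); m[172:262,238:330]=(hsv[172:262,238:330,1]<60)*255
m=cv2.morphologyEx(m,cv2.MORPH_OPEN,np.ones((3,3)))
c=max(cv2.findContours(m,cv2.RETR_EXTERNAL,cv2.CHAIN_APPROX_NONE)[0],key=cv2.contourArea);c=cv2.convexHull(c)
e=cv2.fitEllipse(c);print(e,wray(s,*e[0],28))
W=np.array([wray(s,*p,28)[:2] for p in c[:,0]],np.float32);print(cv2.minEnclosingCircle(W))
cv2.ellipse(im,e,(0,255,0),1)
cv2.imwrite('pics/w3c.png',cv2.resize(im[160:270,225:345],None,fx=5,fy=5,interpolation=cv2.INTER_CUBIC))
E
```

```text
((283.67266845703125, 216.7053985595703), (75.76957702636719, 77.51322937011719), 95.12815856933594) [627.71558247 302.73228609  28.        ]
((628.9375, 302.6806945800781), 37.94816970825195)
```

View pics/w3c.png

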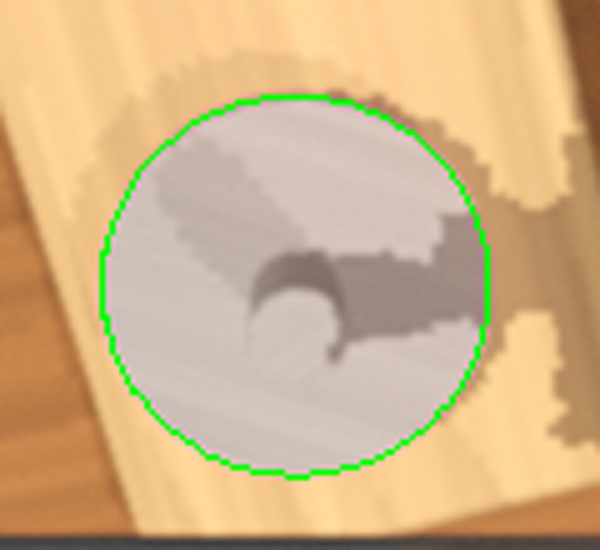

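Call:
carry_out(turn=[[0,0,0],[0,0,0],[0,0,0],[0,0,0],[0,0,0]], xyz=[[0.05,0.02,-0.2],[0.05,0.02,-0.4],[0.05,0.02,-0.53],[0.05,0.02,-0.53],[0.05,0.02,-0.53]], hand=[1,1,1,1,1])

```text
time: 3.55
tcp_pos: [631.9, 300.3, 90.5]
tool_rot: [[-0.979, 0.203, -0.001], [0.203, 0.979, -0.001], [0.001, -0.001, -1.0]]
ft_force: [0.5, 0.5, 1.3]
grip_width: 87.2
```

Call:
carry_out(turn=[[0,0,0],[0,0,0]], xyz=[[0,0,0],[0,0,0]], hand=[1,1])

```text
time: 3.72
tcp_pos: [633.8, 302.0, 93.6]
tool_rot: [[-0.979, 0.202, 0.005], [0.202, 0.979, 0.002], [-0.004, 0.002, -1.0]]
ft_force: [0.1, 0.7, -0.4]
grip_width: 87.1
```

Call:
carry_out(turn=[[0,0,0],[0,0,0],[0,0,0],[0,0,0],[0,0,0]], xyz=[[-0.025,0,-0.05],[-0.025,0,-0.1],[-0.025,0,-0.14],[-0.025,0,-0.16],[-0.025,0,-0.16]], hand=[1,1,1,1,1])

```text
time: 4.13
tcp_pos: [626.9, 301.7, 64.3]
tool_rot: [[-0.98, 0.201, -0.003], [0.201, 0.98, -0.001], [0.002, -0.001, -1.0]]
ft_force: [-0.1, -0.6, -0.4]
grip_width: 87.0
```

Call:
carry_out(turn=[[0,0,0],[0,0,0],[0,0,0],[0,0,0]], xyz=[[0,0,0],[0,0,0],[0,0,0],[0,0,0]], hand=[1,1,1,1])

```text
time: 4.47
tcp_pos: [628.2, 302.1, 66.4]
tool_rot: [[-0.98, 0.201, 0.001], [0.201, 0.98, 0.0], [-0.001, 0.0, -1.0]]
ft_force: [1.0, 0.5, 0.0]
grip_width: 86.9
```

Call:
carry_out(turn=[[0,0,0],[0,0,0],[0,0,0],[0,0,0],[0,0,0]], xyz=[[0,0,-0.03],[0,0,-0.06],[0,0,-0.08],[0,0,-0.08],[0,0,-0.08]], hand=[1,1,1,1,1])

```text
time: 4.88
tcp_pos: [627.5, 301.8, 53.3]
tool_rot: [[-0.98, 0.201, -0.001], [0.201, 0.98, -0.0], [0.001, -0.001, -1.0]]
ft_force: [0.2, -0.2, 0.8]
grip_width: 87.1
```

Call:
carry_out(turn=[[0,0,0],[0,0,0],[0,0,0],[0,0,0],[0,0,0]], xyz=[[0,0,0],[0,0,0],[0,0,0],[0,0,0],[0,0,0]], hand=[-1,-1,-1,-1,-1])

```text
time: 5.3
tcp_pos: [628.1, 302.1, 54.2]
tool_rot: [[-0.98, 0.201, 0.0], [0.201, 0.98, 0.0], [-0.0, 0.0, -1.0]]
ft_force: [-0.3, -0.5, -0.1]
grip_width: 61.4
```

Call:
carry_out(turn=[[0,0,0],[0,0,0],[0,0,0],[0,0,0],[0,0,0]], xyz=[[0,0,0],[0,0,0],[0,0,0],[0,0,0],[0,0,0]], hand=[-1,-1,-1,-1,-1])

```text
time: 5.72
tcp_pos: [628.0, 302.0, 54.0]
tool_rot: [[-0.98, 0.201, -0.0], [0.201, 0.98, 0.0], [0.0, 0.0, -1.0]]
ft_force: [-0.8, -0.2, 0.5]
grip_width: 28.4
```

Call:
carry_out(turn=[[0,0,0],[0,0,0],[0,0,0],[0,0,0],[0,0,0]], xyz=[[0,0,0],[0,0,0],[0,0,0],[0,0,0],[0,0,0]], hand=[-1,-1,-1,-1,-1])

```text
time: 6.13
tcp_pos: [628.0, 302.1, 54.1]
tool_rot: [[-0.98, 0.201, 0.0], [0.201, 0.98, 0.0], [-0.0, 0.0, -1.0]]
ft_force: [0.5, -0.0, -0.4]
grip_width: 17.1
```

Call:
carry_out(turn=[[0,0,0],[0,0,0],[0,0,0],[0,0,0],[0,0,0]], xyz=[[0,0,0.1],[0,0,0.25],[0,0,0.45],[0,0,0.6],[0,0,0.6]], hand=[-1,-1,-1,-1,-1])

```text
time: 6.55
tcp_pos: [631.3, 303.1, 151.7]
tool_rot: [[-0.98, 0.201, 0.01], [0.201, 0.98, 0.003], [-0.009, 0.005, -1.0]]
ft_force: [1.1, 1.6, -0.4]
grip_width: 17.0
```

Call:
carry_out(turn=[[0,0,0],[0,0,0],[0,0,0]], xyz=[[0,0,0],[0,0,0],[0,0,0]], hand=[-1,-1,-1])

```text
time: 6.8
tcp_pos: [626.4, 301.4, 141.5]
tool_rot: [[-0.98, 0.201, -0.004], [0.201, 0.98, -0.001], [0.004, -0.002, -1.0]]
ft_force: [-0.1, 0.2, -3.5]
grip_width: 17.4
```

```bash
python3 - <<'E'
from h import *
print(state()['tcp_pos'],state()['ft_force'])
im=capture('scene'); cv2.imwrite('pics/s4.png',cv2.resize(im[110:250,220:430],None,fx=3.7,fy=3.7,interpolation=cv2.INTER_CUBIC))
E
```

```text
[626.41963071 301.40898651 141.50607811] [-0.06037163  0.23993966 -3.50347328]
```

View pics/s4.png

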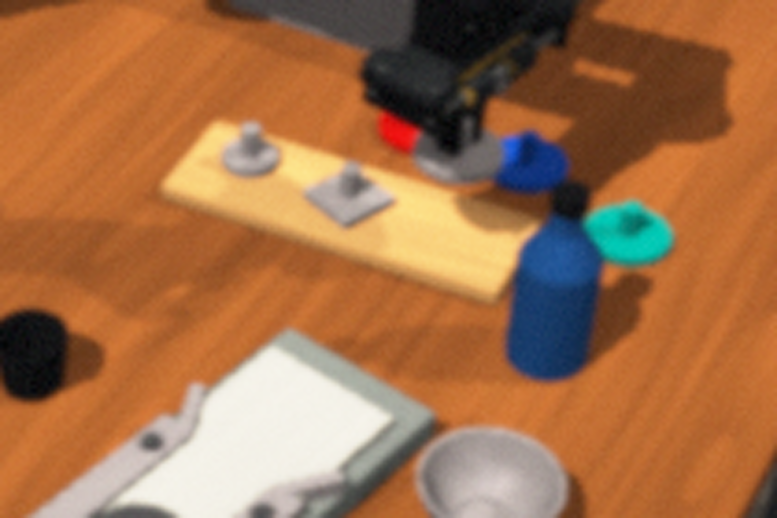

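The die is held (3.5 N of weight, all other dies in place). Next, to above the open end.

Call:
carry_out(turn=[[0,0,0],[0,0,0],[0,0,0],[0,0,0],[0,0,0]], xyz=[[-0.02,-0.15,0],[-0.02,-0.35,0],[-0.02,-0.6,0],[-0.02,-0.8,0],[-0.02,-1.0,0]], hand=[-1,-1,-1,-1,-1])

```text
time: 7.27
tcp_pos: [623.7, 150.4, 142.1]
tool_rot: [[-0.98, 0.201, -0.003], [0.201, 0.98, -0.001], [0.003, -0.001, -1.0]]
ft_force: [0.7, 0.5, -2.7]
grip_width: 17.4
```

Call:
carry_out(turn=[[0,0,0],[0,0,0],[0,0,0],[0,0,0],[0,0,0]], xyz=[[-0.02,-0.25,0],[-0.02,-0.5,0],[-0.02,-0.75,0],[-0.02,-0.9,0],[-0.02,-0.98,0]], hand=[-1,-1,-1,-1,-1])

```text
time: 7.68
tcp_pos: [620.9, 1.7, 142.5]
tool_rot: [[-0.979, 0.204, -0.003], [0.204, 0.979, -0.001], [0.002, -0.001, -1.0]]
ft_force: [0.1, -1.1, -3.6]
grip_width: 17.0
```

Call:
carry_out(turn=[[0,0,0],[0,0,0],[0,0,0],[0,0,0],[0,0,0]], xyz=[[0,0,-0.08],[0,0,-0.18],[0,0,-0.28],[0,0,-0.34],[0,0,-0.36]], hand=[-1,-1,-1,-1,-1])

```text
time: 8.1
tcp_pos: [619.8, 6.6, 86.5]
tool_rot: [[-0.98, 0.2, -0.005], [0.2, 0.98, 0.001], [0.005, -0.0, -1.0]]
ft_force: [0.1, 0.1, -2.6]
grip_width: 17.2
```

Call:
carry_out(turn=[[0,0,0],[0,0,0],[0,0,0],[0,0,0],[0,0,0]], xyz=[[0,0,0],[0,0,0],[0,0,0],[0,0,0],[0,0,0]], hand=[-1,-1,-1,-1,-1])

```text
time: 8.52
tcp_pos: [622.6, 5.0, 91.0]
tool_rot: [[-0.98, 0.201, 0.002], [0.201, 0.98, -0.0], [-0.002, 0.0, -1.0]]
ft_force: [0.2, 0.8, -2.6]
grip_width: 17.2
```

```bash
python3 - <<'E'
from h import *
print(state()['tcp_pos'],state()['ft_force'])
im=capture('scene'); cv2.imwrite('pics/s5.png',cv2.resize(im[170:320,190:380],None,fx=3.9,fy=3.9,interpolation=cv2.INTER_CUBIC))
E
```

```text
[622.62015438   5.04607764  91.03388081] [ 0.16138035  0.79490632 -2.60519959]
```

View pics/s5.png

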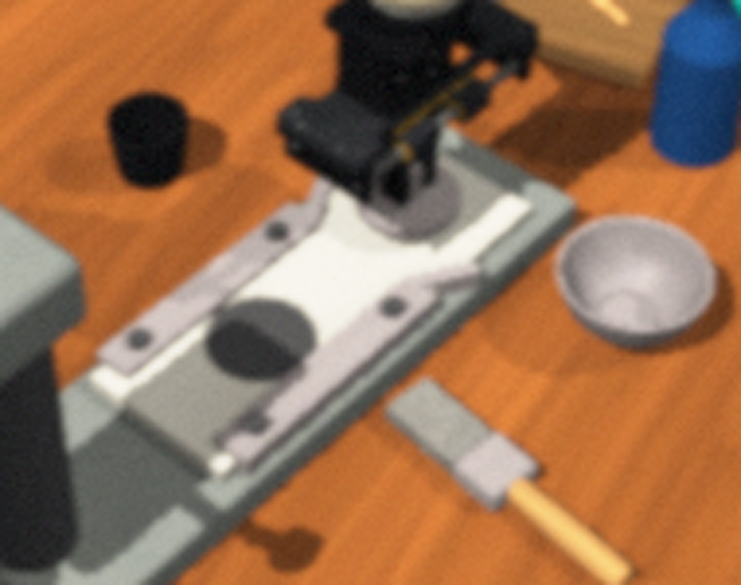

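Call:
carry_out(turn=[[0,0,0],[0,0,0],[0,0,0],[0,0,0],[0,0,0]], xyz=[[0,0,-0.02],[0,0,-0.04],[0,0,-0.06],[0,0,-0.07],[0,0,-0.07]], hand=[-1,-1,-1,-1,-1])

```text
time: 8.98
tcp_pos: [621.4, 5.0, 78.6]
tool_rot: [[-0.98, 0.201, -0.001], [0.201, 0.98, 0.0], [0.001, -0.0, -1.0]]
ft_force: [-0.3, 0.3, -3.0]
grip_width: 17.3
```

Call:
carry_out(turn=[[0,0,0],[0,0,0],[0,0,0],[0,0,0],[0,0,0]], xyz=[[0,0,0],[0,0,0],[0,0,0],[0,0,0],[0,0,0]], hand=[-1,-1,-1,-1,-1])

```text
time: 9.4
tcp_pos: [622.1, 5.0, 79.7]
tool_rot: [[-0.98, 0.201, 0.0], [0.201, 0.98, -0.0], [-0.0, -0.0, -1.0]]
ft_force: [-0.5, 0.2, -3.2]
grip_width: 16.5
```

Call:
carry_out(turn=[[0,0,0],[0,0,0],[0,0,0],[0,0,0],[0,0,0]], xyz=[[0,0,-0.003],[0,0,-0.006],[0,0,-0.01],[0,0,-0.01],[0,0,-0.01]], hand=[-1,-1,-1,-1,-1])

```text
time: 9.82
tcp_pos: [622.0, 5.0, 78.0]
tool_rot: [[-0.98, 0.201, 0.0], [0.201, 0.98, 0.0], [-0.0, 0.0, -1.0]]
ft_force: [0.6, 0.5, -1.9]
grip_width: 16.9
```

Call:
carry_out(turn=[[0,0,0],[0,0,0],[0,0,0]], xyz=[[0,0,-0.002],[0,0,-0.003],[0,0,-0.003]], hand=[-1,-1,-1])

```text
time: 10.07
tcp_pos: [622.0, 5.0, 78.0]
tool_rot: [[-0.98, 0.201, 0.0], [0.201, 0.98, -0.0], [-0.0, -0.0, -1.0]]
ft_force: [-2.0, -0.5, 1.5]
grip_width: 16.9
```

Call:
carry_out(turn=[[0,0,0],[0,0,0],[0,0,0]], xyz=[[0,0,-0.002],[0,0,-0.004],[0,0,-0.004]], hand=[-1,-1,-1])

```text
time: 10.32
tcp_pos: [622.1, 5.0, 78.0]
tool_rot: [[-0.98, 0.201, 0.0], [0.201, 0.98, -0.0], [-0.0, -0.0, -1.0]]
ft_force: [-4.7, 0.4, 5.4]
grip_width: 16.9
```

The die is laid on the bed: z stops at 78.0 and the force rises to 5 N. I'll loosen the grip slightly so the die rests on its own weight, and push the knob with one finger, so the drop isn't hindered.

Call:
carry_out(turn=[[0,0,0],[0,0,0],[0,0,0],[0,0,0],[0,0,0]], xyz=[[0,0,0],[0,0,0],[0,0,0],[0,0,0],[0,0,0]], hand=[-0.4,-0.4,-0.4,-0.4,-0.4])

```text
time: 10.73
tcp_pos: [622.0, 5.0, 76.8]
tool_rot: [[-0.98, 0.201, 0.0], [0.201, 0.98, -0.0], [-0.0, -0.0, -1.0]]
ft_force: [-0.3, -0.2, 0.3]
grip_width: 25.8
```

Call:
carry_out(turn=[[0,0,0],[0,0,0],[0,0,0],[0,0,0],[0,0,0]], xyz=[[-0.01,-0.03,0],[-0.02,-0.06,0],[-0.02,-0.08,0],[-0.02,-0.1,0],[-0.02,-0.1,0]], hand=[-0.4,-0.4,-0.4,-0.4,-0.4])

```text
time: 11.15
tcp_pos: [618.9, -10.9, 76.9]
tool_rot: [[-0.979, 0.202, -0.0], [0.202, 0.979, -0.0], [0.0, -0.0, -1.0]]
ft_force: [-0.8, -0.4, 0.3]
grip_width: 26.0
```

```bash
python3 - <<'E'
from h import *
print(state()['tcp_pos'],state()['ft_force'],state()['grip_width'])
im=capture('scene'); cv2.imwrite('pics/s6.png',cv2.resize(im[170:320,190:380],None,fx=3.9,fy=3.9,interpolation=cv2.INTER_CUBIC))
E
```

```text
[618.86021195 -10.85688568  76.90680635] [-0.83488851 -0.41732167  0.33438836] 26.014646209804326
```

View pics/s6.png

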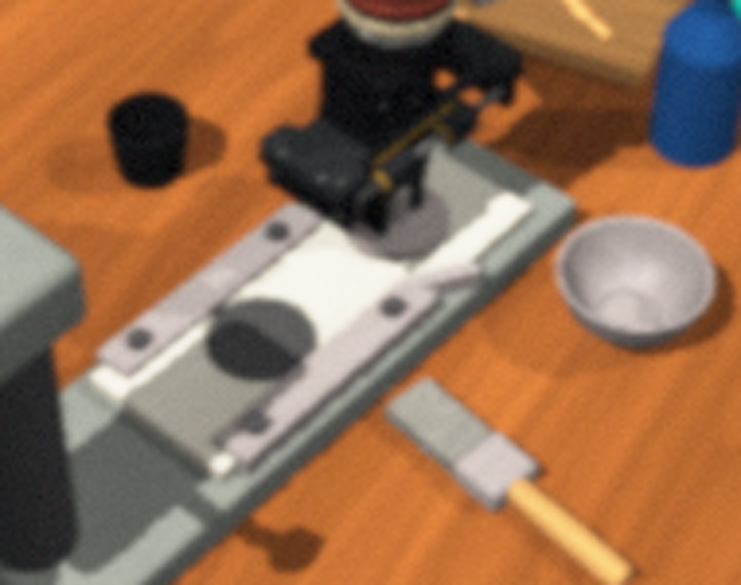

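The die is sliding flat at under 1 N. I'll go on in 15 mm steps, watching the force.

Call:
carry_out(turn=[[0,0,0],[0,0,0],[0,0,0],[0,0,0],[0,0,0]], xyz=[[-0.004,-0.02,0],[-0.008,-0.04,0],[-0.012,-0.06,0],[-0.016,-0.08,0],[-0.019,-0.1,0]], hand=[-0.4,-0.4,-0.4,-0.4,-0.4])

```text
time: 11.62
tcp_pos: [616.1, -25.2, 77.0]
tool_rot: [[-0.98, 0.201, 0.0], [0.201, 0.98, 0.0], [-0.0, 0.0, -1.0]]
ft_force: [0.4, 1.5, -1.0]
grip_width: 25.9
```

Call:
carry_out(turn=[[0,0,0],[0,0,0],[0,0,0],[0,0,0],[0,0,0]], xyz=[[-0.004,-0.02,0],[-0.008,-0.04,0],[-0.012,-0.06,0],[-0.016,-0.08,0],[-0.019,-0.1,0]], hand=[-0.4,-0.4,-0.4,-0.4,-0.4])

```text
time: 12.03
tcp_pos: [613.2, -40.3, 77.0]
tool_rot: [[-0.98, 0.201, -0.0], [0.201, 0.98, 0.0], [0.0, 0.0, -1.0]]
ft_force: [-0.6, 1.2, -0.4]
grip_width: 26.2
```

Call:
carry_out(turn=[[0,0,0],[0,0,0],[0,0,0],[0,0,0],[0,0,0]], xyz=[[-0.004,-0.02,0],[-0.008,-0.04,0],[-0.012,-0.06,0],[-0.016,-0.08,0],[-0.019,-0.1,0]], hand=[-0.4,-0.4,-0.4,-0.4,-0.4])

```text
time: 12.45
tcp_pos: [610.3, -55.3, 77.0]
tool_rot: [[-0.98, 0.201, -0.0], [0.201, 0.98, 0.0], [0.0, 0.0, -1.0]]
ft_force: [0.6, 1.5, 0.2]
grip_width: 25.8
```

```bash
python3 - <<'E'
from h import *
s=state(); print(s['tcp_pos'],s['ft_force'],s['grip_width'])
im=capture('scene'); cv2.imwrite('pics/s7.png',cv2.resize(im[170:320,190:380],None,fx=3.9,fy=3.9,interpolation=cv2.INTER_CUBIC))
E
```

```text
[610.32102939 -55.26533784  76.97777356] [0.62129972 1.54765455 0.22375838] 25.833280448928935
```

View pics/s7.png

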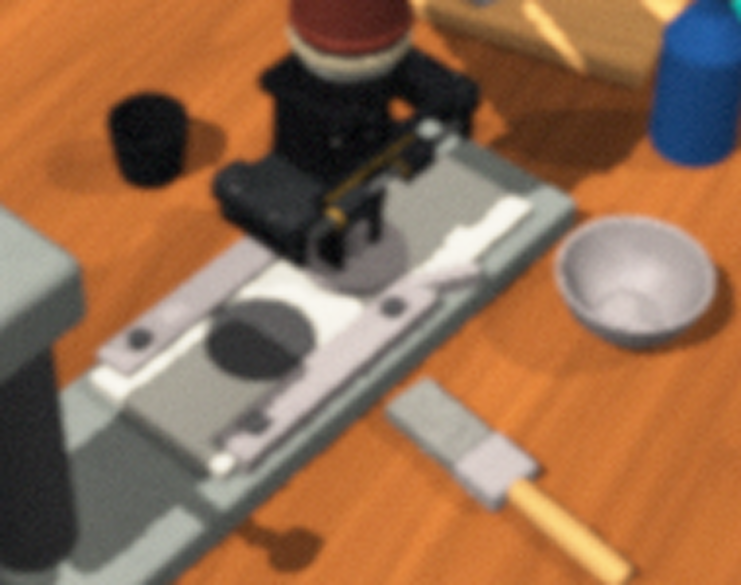

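Call:
carry_out(turn=[[0,0,0],[0,0,0],[0,0,0],[0,0,0],[0,0,0]], xyz=[[-0.004,-0.02,0],[-0.008,-0.04,0],[-0.012,-0.06,0],[-0.016,-0.08,0],[-0.019,-0.1,0]], hand=[-0.4,-0.4,-0.4,-0.4,-0.4])

```text
time: 12.92
tcp_pos: [607.5, -70.2, 77.0]
tool_rot: [[-0.98, 0.201, -0.0], [0.201, 0.98, 0.0], [0.0, 0.0, -1.0]]
ft_force: [0.1, 1.3, 0.1]
grip_width: 26.0
```

Call:
carry_out(turn=[[0,0,0],[0,0,0],[0,0,0],[0,0,0],[0,0,0]], xyz=[[-0.004,-0.02,0],[-0.008,-0.04,0],[-0.012,-0.06,0],[-0.016,-0.08,0],[-0.019,-0.1,0]], hand=[-0.4,-0.4,-0.4,-0.4,-0.4])

```text
time: 13.33
tcp_pos: [604.6, -85.3, 77.0]
tool_rot: [[-0.98, 0.201, -0.0], [0.201, 0.98, -0.0], [0.0, -0.0, -1.0]]
ft_force: [0.8, 0.9, -0.6]
grip_width: 26.0
```

Call:
carry_out(turn=[[0,0,0],[0,0,0],[0,0,0],[0,0,0],[0,0,0]], xyz=[[-0.004,-0.02,0],[-0.008,-0.04,0],[-0.012,-0.06,0],[-0.016,-0.08,0],[-0.019,-0.1,0]], hand=[-0.4,-0.4,-0.4,-0.4,-0.4])

```text
time: 13.75
tcp_pos: [601.8, -100.3, 77.0]
tool_rot: [[-0.98, 0.201, -0.0], [0.201, 0.98, 0.0], [0.0, 0.0, -1.0]]
ft_force: [0.3, 1.0, 0.3]
grip_width: 26.2
```

```bash
python3 - <<'E'
from h import *
s=state(); print(s['tcp_pos'],s['ft_force'],s['grip_width'])
im=capture('scene'); cv2.imwrite('pics/s8.png',cv2.resize(im[170:320,190:380],None,fx=3.9,fy=3.9,interpolation=cv2.INTER_CUBIC))
E
```

```text
[ 601.80052219 -100.26109999   76.99828852] [0.27813769 1.01017014 0.33147638] 26.229252437836422
```

View pics/s8.png

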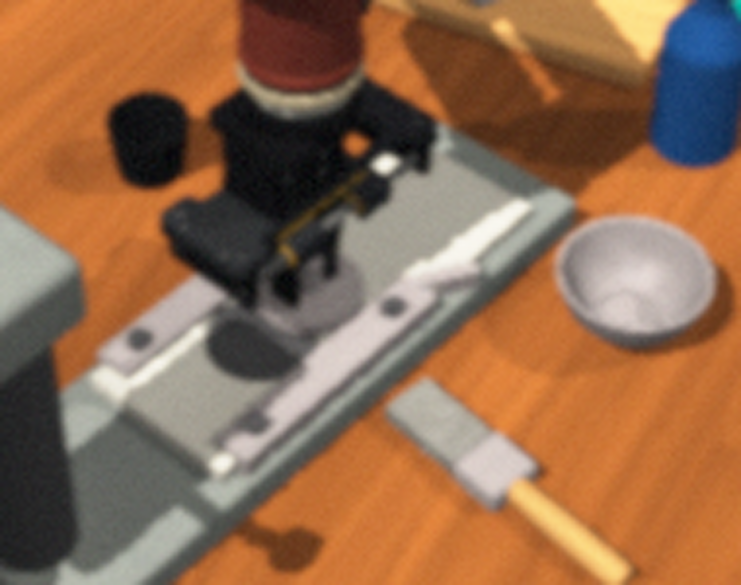

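Call:
carry_out(turn=[[0,0,0],[0,0,0],[0,0,0],[0,0,0],[0,0,0]], xyz=[[-0.004,-0.02,0],[-0.008,-0.04,0],[-0.012,-0.06,0],[-0.016,-0.08,0],[-0.019,-0.1,0]], hand=[-0.4,-0.4,-0.4,-0.4,-0.4])

```text
time: 14.22
tcp_pos: [599.0, -115.3, 77.0]
tool_rot: [[-0.98, 0.201, 0.0], [0.201, 0.98, 0.0], [-0.0, 0.0, -1.0]]
ft_force: [0.1, 1.4, 1.1]
grip_width: 25.6
```

Call:
carry_out(turn=[[0,0,0],[0,0,0],[0,0,0],[0,0,0],[0,0,0]], xyz=[[-0.004,-0.02,0],[-0.008,-0.04,0],[-0.012,-0.06,0],[-0.015,-0.075,0],[-0.017,-0.09,0]], hand=[-0.4,-0.4,-0.4,-0.4,-0.4])

```text
time: 14.63
tcp_pos: [596.6, -128.7, 77.3]
tool_rot: [[-0.98, 0.201, 0.0], [0.201, 0.98, 0.0], [-0.0, 0.0, -1.0]]
ft_force: [0.1, 1.6, 0.4]
grip_width: 25.7
```

Call:
carry_out(turn=[[0,0,0],[0,0,0],[0,0,0],[0,0,0],[0,0,0]], xyz=[[-0.002,-0.01,0],[-0.004,-0.02,0],[-0.006,-0.03,0],[-0.007,-0.035,0],[-0.008,-0.04,0]], hand=[-0.4,-0.4,-0.4,-0.4,-0.4])

```text
time: 15.05
tcp_pos: [595.1, -134.6, 76.8]
tool_rot: [[-0.98, 0.201, -0.0], [0.201, 0.98, 0.0], [0.0, -0.0, -1.0]]
ft_force: [1.4, 0.6, 0.4]
grip_width: 26.1
```

```bash
python3 - <<'E'
from h import *
s=state(); print(s['tcp_pos'],s['ft_force'],s['grip_width'])
im=capture('scene'); cv2.imwrite('pics/s9.png',cv2.resize(im[210:320,190:330],None,fx=5,fy=5,interpolation=cv2.INTER_CUBIC))
E
```

```text
[ 595.13901194 -134.55845962   76.8370864 ] [1.39452768 0.62725524 0.3780184 ] 26.064218838441878
```

View pics/s9.png

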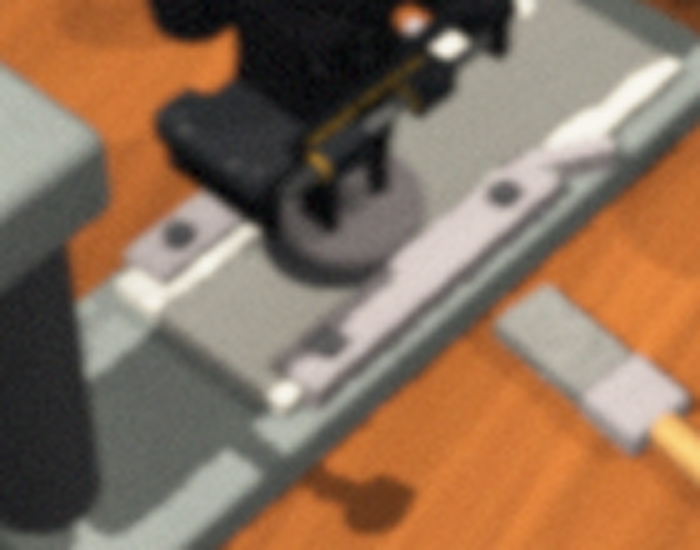

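Call:
carry_out(turn=[[0,0,0],[0,0,0],[0,0,0],[0,0,0],[0,0,0]], xyz=[[-0.001,-0.007,0],[-0.002,-0.013,0],[-0.004,-0.02,0],[-0.005,-0.027,0],[-0.006,-0.033,0]], hand=[-0.4,-0.4,-0.4,-0.4,-0.4])

```text
time: 15.52
tcp_pos: [594.2, -139.5, 76.9]
tool_rot: [[-0.98, 0.201, -0.0], [0.201, 0.98, -0.0], [0.0, -0.0, -1.0]]
ft_force: [-0.2, 1.4, -0.6]
grip_width: 26.3
```

Call:
carry_out(turn=[[0,0,0],[0,0,0],[0,0,0],[0,0,0]], xyz=[[-0.001,-0.007,0],[-0.002,-0.013,0],[-0.003,-0.017,0],[-0.004,-0.02,0]], hand=[-0.4,-0.4,-0.4,-0.4])

```text
time: 15.85
tcp_pos: [593.7, -142.5, 76.9]
tool_rot: [[-0.98, 0.201, -0.0], [0.201, 0.98, -0.0], [0.0, -0.0, -1.0]]
ft_force: [0.5, 0.5, -0.3]
grip_width: 26.3
```

Call:
carry_out(turn=[[0,0,0],[0,0,0],[0,0,0]], xyz=[[-0.001,-0.005,0],[-0.002,-0.009,0],[-0.002,-0.013,0]], hand=[-0.4,-0.4,-0.4])

```text
time: 16.1
tcp_pos: [593.4, -144.4, 77.0]
tool_rot: [[-0.98, 0.201, -0.0], [0.201, 0.98, 0.0], [0.0, 0.0, -1.0]]
ft_force: [0.1, 1.0, -0.9]
grip_width: 26.0
```

Call:
carry_out(turn=[[0,0,0],[0,0,0],[0,0,0]], xyz=[[-0.001,-0.004,0],[-0.002,-0.008,0],[-0.002,-0.01,0]], hand=[-0.4,-0.4,-0.4])

```text
time: 16.35
tcp_pos: [593.2, -146.0, 77.0]
tool_rot: [[-0.98, 0.201, 0.0], [0.201, 0.98, -0.0], [-0.0, -0.0, -1.0]]
ft_force: [0.8, -0.1, -0.3]
grip_width: 26.1
```

```bash
python3 - <<'E'
from h import *
s=state(); print(s['tcp_pos'],s['ft_force'],s['grip_width'])
im=capture('scene'); cv2.imwrite('pics/s10.png',cv2.resize(im[210:320,190:330],None,fx=5,fy=5,interpolation=cv2.INTER_CUBIC))
E
```

```text
[ 593.1616813  -145.98816885   76.99768939] [ 0.78607585 -0.1260145  -0.2874635 ] 26.122697123128336
```

View pics/s10.png

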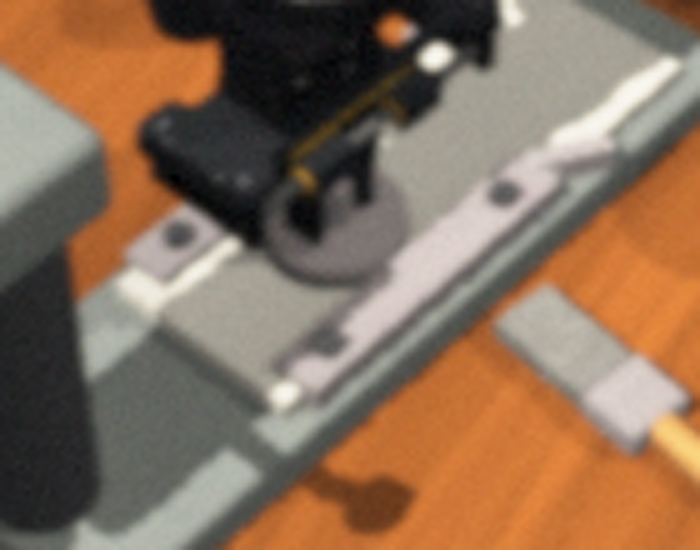

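Call:
carry_out(turn=[[0,0,0],[0,0,0],[0,0,0]], xyz=[[-0.001,-0.004,0],[-0.002,-0.007,0],[-0.002,-0.007,0]], hand=[-0.4,-0.4,-0.4])

```text
time: 16.65
tcp_pos: [592.9, -147.2, 77.1]
tool_rot: [[-0.98, 0.201, 0.0], [0.201, 0.98, -0.0], [-0.0, -0.0, -1.0]]
ft_force: [-0.2, 0.6, -1.0]
grip_width: 26.0
```

Call:
carry_out(turn=[[0,0,0],[0,0,0],[0,0,0]], xyz=[[-0.001,-0.004,0],[-0.001,-0.007,0],[-0.001,-0.007,0]], hand=[-0.4,-0.4,-0.4])

```text
time: 16.9
tcp_pos: [592.8, -147.9, 77.1]
tool_rot: [[-0.98, 0.201, 0.0], [0.201, 0.98, 0.0], [-0.0, 0.0, -1.0]]
ft_force: [0.0, 0.4, 0.3]
grip_width: 26.4
```

```bash
python3 - <<'E'
from h import *
s=state(); print(s['ft_force'])
im=capture('scene'); a=cv2.resize(im[235:280,230:290],None,fx=10,fy=10,interpolation=cv2.INTER_CUBIC)
cv2.imwrite('pics/s11.png',a)
cv2.imwrite('pics/w11.png',capture('wrist'))
E
```

```text
[0.01639283 0.36936494 0.2739304 ]
```

View pics/s11.png

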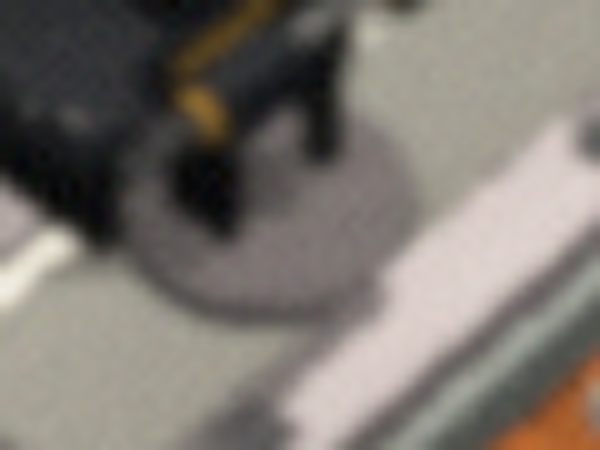

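View pics/w11.png

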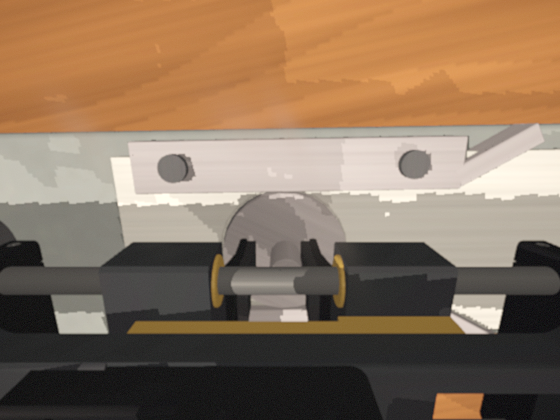

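```bash
python3 - <<'E'
from h import *
im=cv2.imread('pics/w11.png'); cv2.imwrite('pics/w11c.png',cv2.resize(im[180:320,205:365],None,fx=4.5,fy=4.2,interpolation=cv2.INTER_CUBIC))
E
```

```text
(no output)
```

View pics/w11c.png

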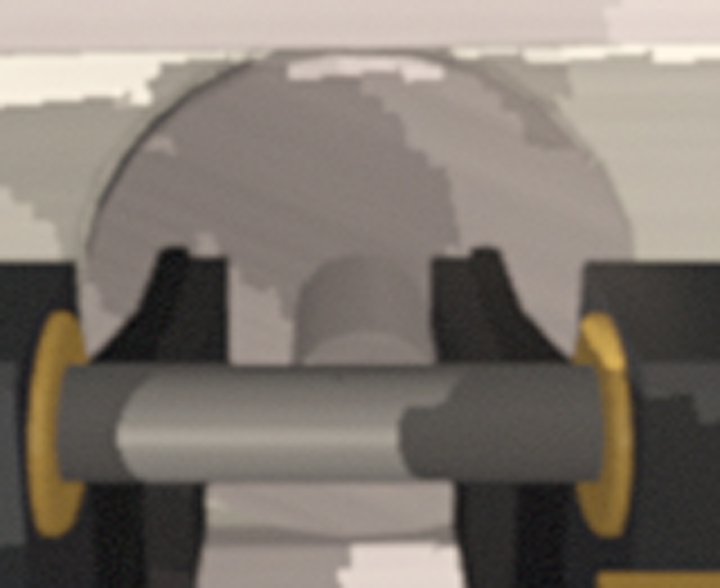

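The wrist crop shows the knob against the +y finger and a thin dark crescent of pocket still open on the -y side. It's nearly there, so I'll go on in half-millimetre rows.

Call:
carry_out(turn=[[0,0,0],[0,0,0],[0,0,0]], xyz=[[-0.001,-0.003,0],[-0.001,-0.006,0],[-0.001,-0.006,0]], hand=[-0.4,-0.4,-0.4])

```text
time: 17.25
tcp_pos: [592.6, -148.9, 77.1]
tool_rot: [[-0.98, 0.201, 0.0], [0.201, 0.98, 0.0], [-0.0, 0.0, -1.0]]
ft_force: [0.6, 1.9, 1.4]
grip_width: 26.1
```

```bash
python3 - <<'E'
from h import *
s=state(); print(s['tcp_pos'],s['ft_force'])
im=capture('wrist'); cv2.imwrite('pics/w12c.png',cv2.resize(im[180:320,205:365],None,fx=4.5,fy=4.2,interpolation=cv2.INTER_CUBIC))
E
```

```text
[ 592.6132265  -148.86910845   77.0520676 ] [0.57375812 1.9273181  1.41397273]
```

View pics/w12c.png

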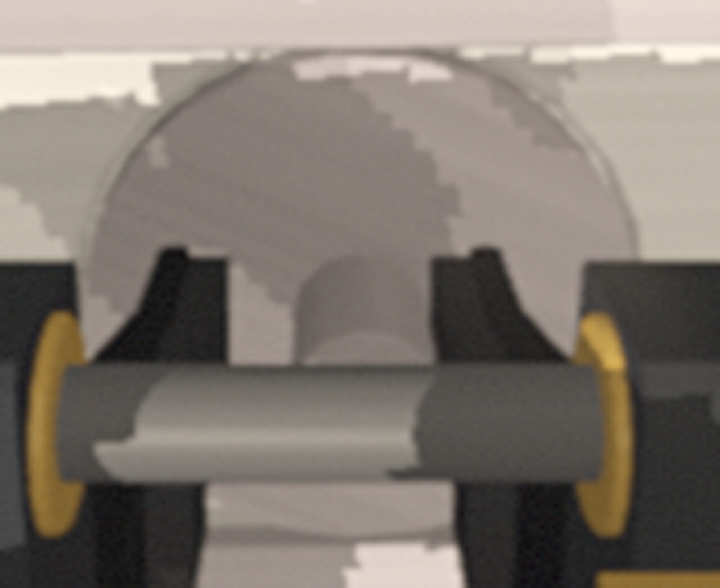

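A gap line now shows on both sides, so it has apparently dropped. I'll ease the finger back 3.5 mm (still straddling the knob) and check.

Call:
carry_out(turn=[[0,0,0],[0,0,0],[0,0,0]], xyz=[[0.002,0.012,0],[0.005,0.024,0],[0.005,0.024,0]], hand=[-0.4,-0.4,-0.4])

```text
time: 17.55
tcp_pos: [593.3, -145.1, 76.9]
tool_rot: [[-0.98, 0.201, -0.0], [0.201, 0.98, -0.0], [0.0, -0.0, -1.0]]
ft_force: [0.7, -0.1, -0.2]
grip_width: 25.9
```

```bash
python3 - <<'E'
from h import *
s=state(); print(s['tcp_pos'],s['ft_force'])
im=capture('wrist'); cv2.imwrite('pics/w13c.png',cv2.resize(im[180:320,205:365],None,fx=4.5,fy=4.2,interpolation=cv2.INTER_CUBIC))
im=capture('scene'); cv2.imwrite('pics/s13.png',cv2.resize(im[235:280,230:290],None,fx=10,fy=10,interpolation=cv2.INTER_CUBIC))
E
```

```text
[ 593.3041266  -145.0957281    76.90631589] [ 0.71260881 -0.08905681 -0.18598565]
```

View pics/w13c.png

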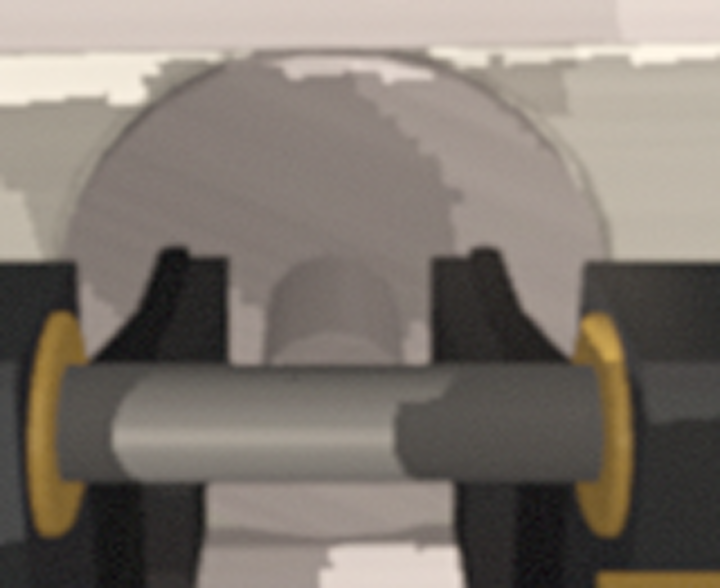

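View pics/s13.png

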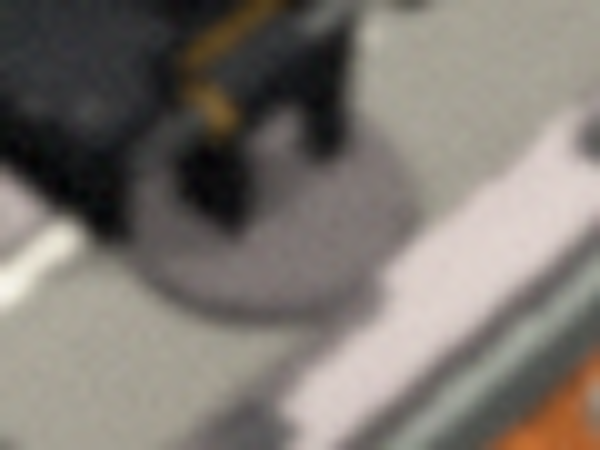

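Call:
carry_out(turn=[[0,0,0],[0,0,0],[0,0,0],[0,0,0]], xyz=[[0,0,0],[0,0,0],[0,0,0],[0,0,0]], hand=[0.1,0.1,0.1,0.1])

```text
time: 17.98
tcp_pos: [593.3, -145.3, 77.0]
tool_rot: [[-0.98, 0.201, -0.0], [0.201, 0.98, -0.0], [0.0, -0.0, -1.0]]
ft_force: [-0.3, -0.2, 0.0]
grip_width: 44.1
```

Call:
carry_out(turn=[[0,0,0],[0,0,0],[0,0,0],[0,0,0],[0,0,0]], xyz=[[0,0,0.08],[0,0,0.2],[0,0,0.4],[0,0,0.6],[0,0,0.7]], hand=[0.1,0.1,0.1,0.1,0.1])

```text
time: 18.4
tcp_pos: [595.1, -145.9, 187.3]
tool_rot: [[-0.98, 0.201, 0.005], [0.201, 0.98, -0.002], [-0.006, -0.001, -1.0]]
ft_force: [1.3, -0.6, 0.9]
grip_width: 47.6
```

Call:
carry_out(turn=[[0,0,0],[0,0,0],[0,0,0],[0,0,0],[0,0,0]], xyz=[[0,0.15,0.2],[0,0.3,0.3],[0,0.3,0.3],[0,0.3,0.3],[0,0.3,0.3]], hand=[0.1,0.1,0.1,0.1,0.1])

```text
time: 18.82
tcp_pos: [593.0, -100.4, 226.9]
tool_rot: [[-0.98, 0.2, -0.0], [0.2, 0.98, -0.0], [0.0, -0.0, -1.0]]
ft_force: [0.3, -0.1, -1.2]
grip_width: 47.8
```

Call:
carry_out(turn=[[0,0,0],[0,0,0],[0,0,0]], xyz=[[0,0,0],[0,0,0],[0,0,0]], hand=[0.1,0.1,0.1])

```text
time: 19.07
tcp_pos: [592.7, -100.8, 225.8]
tool_rot: [[-0.979, 0.202, -0.002], [0.202, 0.979, 0.0], [0.002, 0.0, -1.0]]
ft_force: [0.3, 0.7, 0.0]
grip_width: 48.0
```

```bash
python3 - <<'E'
from h import *
import pickle
s=state(); print(s['time'],s['tcp_pos'],s['ft_force'],s['tool_rot'][:,0])
im=capture('wrist'); cv2.imwrite('pics/w14.png',im); pickle.dump(s,open('w14.pkl','wb'))
t=capture('top'); cv2.imwrite('pics/t14.png',t)
im=capture('scene'); cv2.imwrite('pics/s14f.png',im); cv2.imwrite('pics/s14.png',cv2.resize(im[200:320,190:340],None,fx=5,fy=5,interpolation=cv2.INTER_CUBIC))
E
```

```text
19.0667 [ 592.73957559 -100.81420205  225.78420108] [0.31695182 0.73825016 0.00943719] [-0.97944496  0.20170129  0.00203929]
```

View pics/w14.png

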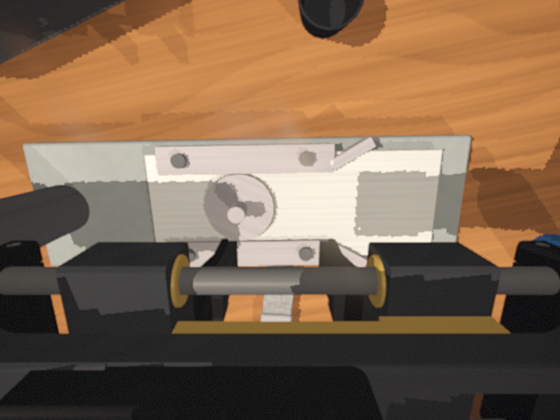

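View pics/s14.png

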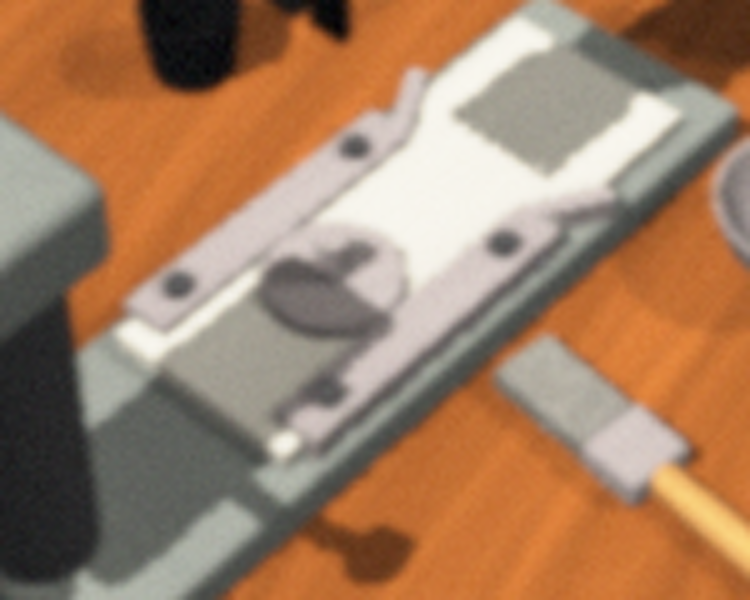

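```bash
python3 - <<'E'
from h import *
import pickle
s=pickle.load(open('w14.pkl','rb')); im=cv2.imread('pics/w14.png')
cv2.imwrite('pics/w14c.png',cv2.resize(im[160:250,190:290],None,fx=7,fy=6.6,interpolation=cv2.INTER_CUBIC))
E
```

```text
(no output)
```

View pics/w14c.png

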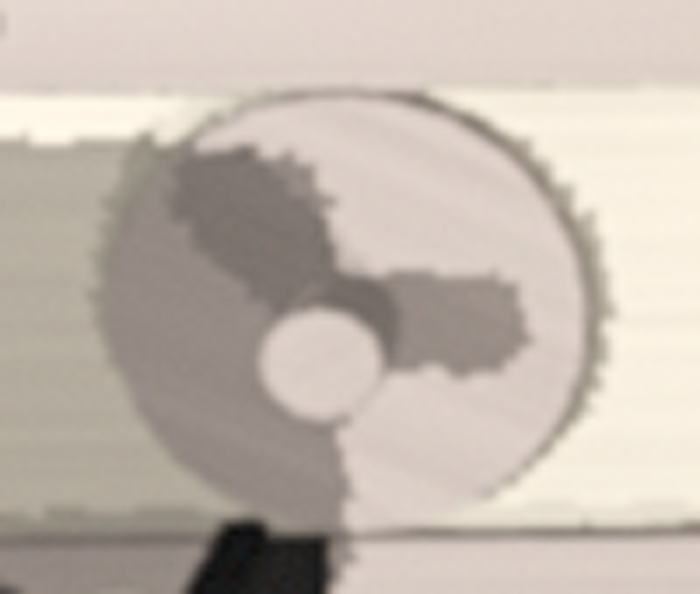

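```bash
python3 - <<'E'
from h import *
import pickle
s=pickle.load(open('w14.pkl','rb'))
C=lambda x,y:(x/7+190-.43,y/6.6+160-.42)
for z in (48,52):
    L,R,T=[wray(s,*C(*p),z) for p in((100,300),(587,310),(340,92))]
    print(z,'LR',np.linalg.norm(L-R).round(1),'mid',((L+R)/2).round(1),'top',T.round(1))
for z in(76,80):
    k=wray(s,*C(320,364),z); a=wray(s,*C(258,364),z);b=wray(s,*C(383,364),z); print(z,'knob',k.round(1),np.linalg.norm(a-b).round(1),'scene px',np.round(proj('scene',k),1),'top px',np.round(proj('top',k),1))
im=cv2.imread('pics/s14f.png'); cv2.imwrite('pics/s14k.png',cv2.resize(im[235:280,230:290],None,fx=10,fy=10,interpolation=cv2.INTER_CUBIC))
t=cv2.imread('pics/t14.png'); cv2.imwrite('pics/t14k.png',cv2.resize(t[180:240,310:390],None,fx=8,fy=8,interpolation=cv2.INTER_CUBIC))
E
```

```text
48 LR 77.0 mid [ 592.2 -145.4   48. ] top [ 557.2 -137.5   48. ]
52 LR 76.1 mid [ 591.3 -144.7   52. ] top [ 556.8 -136.9   52. ]
76 knob [ 594.5 -145.8   76. ] 18.2 scene px [255.6 246.3] top px [347.7 204.4]
80 knob [ 593.6 -145.    80. ] 17.9 scene px [255.5 244.9] top px [347.7 204.5]
```

View pics/s14k.png

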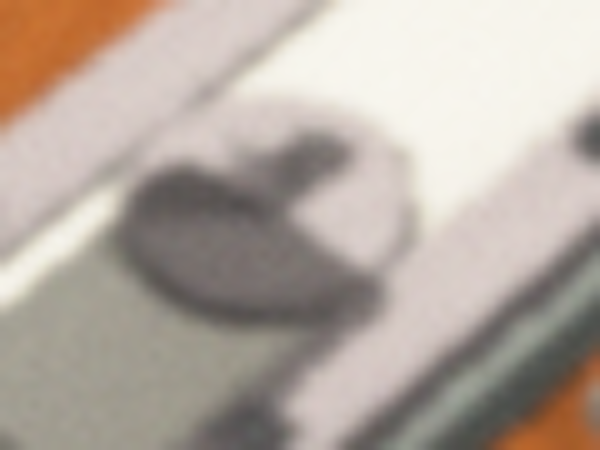

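View pics/t14k.png

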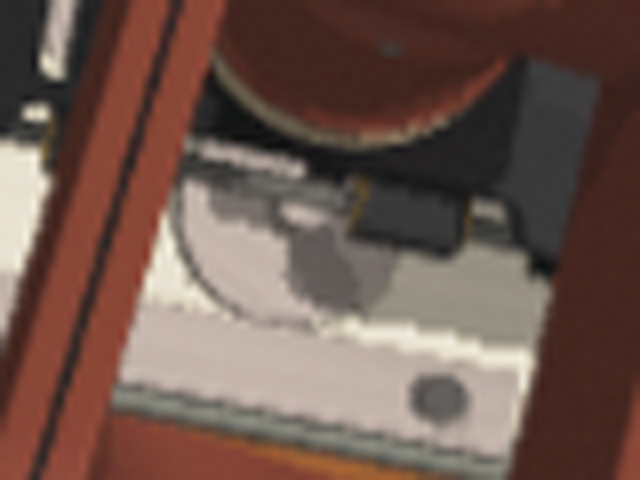

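The die's outline matches the pocket at (594,-145), with a gap line around it. To be sure of its height, I'll take a second wrist view from the side.

Call:
carry_out(turn=[[0,0,0],[0,0,0],[0,0,0],[0,0,0],[0,0,0]], xyz=[[0,0.25,0],[0,0.5,0],[0,0.75,0],[0,0.9,0],[0,0.9,0]], hand=[0.1,0.1,0.1,0.1,0.1])

```text
time: 19.63
tcp_pos: [593.0, 39.0, 226.9]
tool_rot: [[-0.98, 0.197, -0.0], [0.197, 0.98, 0.002], [0.001, 0.002, -1.0]]
ft_force: [-0.4, -0.2, -0.5]
grip_width: 47.6
```

Call:
carry_out(turn=[[0,0,0],[0,0,0],[0,0,0],[0,0,0],[0,0,0]], xyz=[[0.15,0,0],[0.15,0,0],[0.15,0,0],[0.15,0,0],[0.15,0,0]], hand=[0.1,0.1,0.1,0.1,0.1])

```text
time: 20.05
tcp_pos: [615.4, 34.0, 226.9]
tool_rot: [[-0.979, 0.202, -0.001], [0.202, 0.979, -0.0], [0.001, -0.0, -1.0]]
ft_force: [0.2, 0.1, -0.8]
grip_width: 48.1
```

```bash
python3 - <<'E'
from h import *
import pickle
s=state(); print(s['time'],s['tcp_pos'],s['joint_velocities'].round(2))
im=capture('wrist'); cv2.imwrite('pics/w15.png',im); pickle.dump(s,open('w15.pkl','wb'))
cv2.imwrite('pics/w15c.png',cv2.resize(im[130:260,80:260],None,fx=4.4,fy=4.4,interpolation=cv2.INTER_CUBIC))
cv2.imwrite('pics/t15.png',capture('top')); cv2.imwrite('pics/s15.png',capture('scene'))
E
```

```text
20.05 [615.39058577  34.04403876 226.87641695] [ 0.   -0.01  0.    0.   -0.    0.  ]
```

View pics/w15c.png

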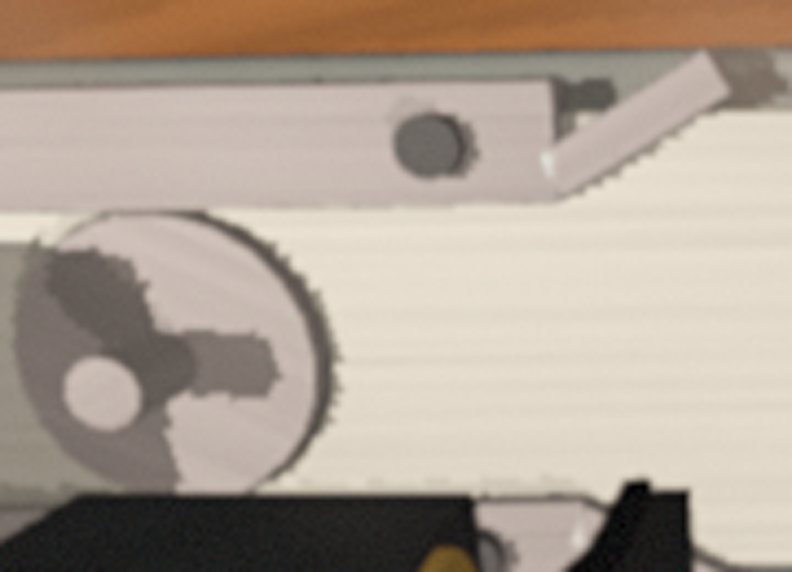

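View pics/s15.png

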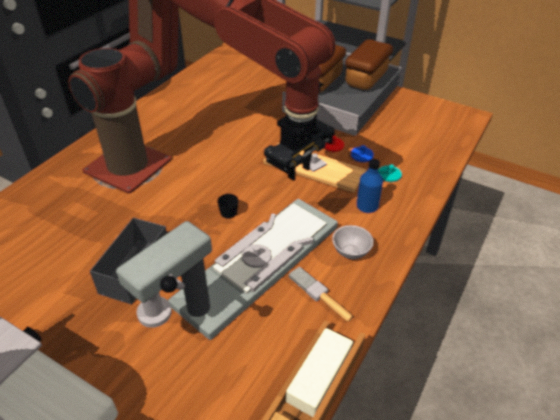

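View pics/t15.png

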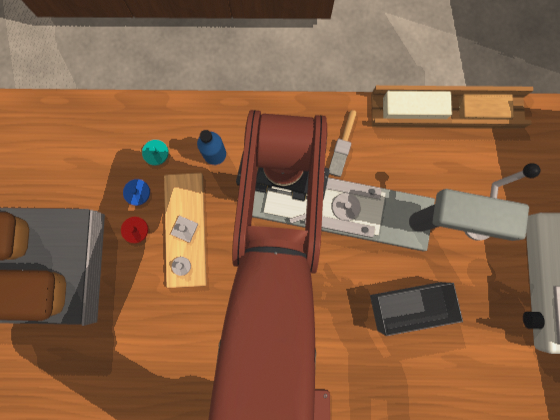

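```bash
python3 - <<'E'
from h import *
import pickle
a=pickle.load(open('w14.pkl','rb'));b=pickle.load(open('w15.pkl','rb'))
A=cv2.imread('pics/w14.png');
def tri(p,q):
    z=np.linspace(0,120,1201)
    d=[np.linalg.norm(wray(a,*p,h)[:2]-wray(b,*q,h)[:2]) for h in z]; i=int(np.argmin(d)); return z[i],round(d[i],1),wray(a,*p,z[i]).round(1),wray(b,*q,z[i]).round(1)
print('knob',tri((235.3,214.7),(102.8,219.2)))
# control: flare/guide corner & bolt
print('bolt',tri((307,158),(177.1,162.8)))
cv2.imwrite('pics/w14d.png',cv2.resize(A[130:260,150:390],None,fx=3.3,fy=3.3,interpolation=cv2.INTER_CUBIC))
for z in (48,52):
    C=lambda x,y:(x/4.4+80-.39,y/4.4+130-.39)
    L,R=wray(b,*C(14,320),z),wray(b,*C(318,350),z); print(z,np.linalg.norm(L-R),(L+R)/2)
E
```

```text
knob (np.float64(75.60000000000001), np.float64(0.3), array([ 594.6, -145.9,   75.6]), array([ 594.9, -146. ,   75.6]))Traceback (most recent call last):
  File "<stdin>", line 10, in <module>
  File "<stdin>", line 7, in tri
  File "h.py", line 11, in wray
    c=camera_params('wrist'); H=np.array(c['hand_eye']); R=np.array(s['tool_rot']);p=np.array(s['tcp_pos'])
ValueError: time passes only in moves, steps and waits
```

The knob top triangulates to z = 75.6 mm, against 76 seated and 80 on the bed. As a control, I'll do the same for a guide corner of known height (48).

```bash
python3 - <<'E'
from h import *
import pickle
H=np.array(camera_params('wrist')['hand_eye']); c=camera_params('wrist')
def ln(s,u,v):
    R=np.array(s['tool_rot']); return np.array(s['tcp_pos'])+R@H[:3,3], R@H[:3,:3]@np.array([(u-c['cx'])/c['fx'],(v-c['cy'])/c['fy'],1])
a=pickle.load(open('w14.pkl','rb'));b=pickle.load(open('w15.pkl','rb'))
A=cv2.imread('pics/w14.png');B=cv2.imread('pics/w15.png')
def bolt(im,x0,x1,y0,y1):
    g=cv2.cvtColor(im,6)[y0:y1,x0:x1]; m=cv2.moments((g<150).astype(np.uint8),True); return m['m10']/m['m00']+x0,m['m01']/m['m00']+y0
# flare end tip template match between the views
t=A[136:176,326:346]; r=cv2.matchTemplate(B[130:190,150:260],t,cv2.TM_CCOEFF_NORMED); _,mx,_,l=cv2.minMaxLoc(r)
p=(336,156); q=(l[0]+150+10,l[1]+130+20); print('match',mx,q)
o1,d1=ln(a,*p);o2,d2=ln(b,*q)
k=np.linalg.lstsq(np.c_[d1,-d2],o2-o1,rcond=None)[0]; print('corner',o1+k[0]*d1,o2+k[1]*d2)
print(state()['time'])
E
```

```text
match 0.9169520139694214 (208, 160)
corner [560.24164846 -31.35619972  47.0768075 ] [559.75702378 -31.27346928  47.03521511]
20.2
```

The control reads 47.1 (true 48), so the die is seated and upright. The gripper is clear, so I'll hand in.

```bash
python3 -c "
from bench import *
print(job_done(), state()['time'])"
```

```text
the job is handed in; nothing more can be done
the job is handed in; nothing more can be done
```

The large steel die is in the pocket, lying flat as far as my checks show, and the job is handed in at about 20 s of the 61 s allowed.

**How it went:** I lifted the die off the board by its knob and laid it on the open end of the bed. With the fingers loosely around the knob, I pushed it between the guides until it dropped, then backed off, opened and moved clear. The force readings between moves showed about 2 N or less while it slid, and about 7 N sideways and down when it was pressed onto the bed at laying down.

**Last checks:**
- **Height:** two wrist views put the top of the knob at z = 75.6 mm (76 if seated, 80 if still on the bed). The same method read a guide corner at 47.1 mm, where the true value is 48.
- **Position:** the centre is at about (594, −145) mm, within 1–2 mm of the pocket centre I measured beforehand, with the gap line visible around the die.
- **Surroundings:** in the last pictures everything else stands where it was.

**Less certain:** I found the drop mainly from the wrist pictures plus a small force rise to 1.9 N, so I may have pushed a fraction of a millimetre beyond it. The die's apparent width in one picture fitted the on-bed height slightly better than the seated one (76.1 against 77.0 mm for a true 76). That difference is about one pixel, so I trusted the knob height.

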